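# Set the length stop of a slicing board

### The job

Make the slicing board ready for pieces of equal length: first press the hinged blue strap down over the stop's leg until its catch clicks and holds it shut, and take the hand off it. Then pull the spring-loaded stop out until its black index line meets the red mark, hold it there, and only then squeeze the orange cam slide fully home against the stop's head. Finish with the stop's head and the pushed-in cam slide still pinched firmly between the fingers, the stop at the mark, the strap shut, and the timer, lemon and garlic left where they are.

Things in the scene. Friction and masses are not known exactly. Their poses are not given: they have to be found in the camera images.
- guide: Fixed wooden slicing board, 130 x 340 mm, top 24 mm above the worktop. Origin on the worktop; wood spans x -77..+53, y -170..+170 mm. Axes: x across it (away from the robot at yaw 0), y along the rail, z up. Aluminium rail, 26 mm wide, lips 8 mm high, along y at x = 0. Strap at y = -115 mm; its steel catch housing, 46 mm above the worktop, at x = -54 mm. Stop starts at y = -30 mm.
- mark: Red mark on the white scale, a cross-line 2 mm wide with a small clip 8 mm wide on its front end, 5 mm high; it differs in its place along the rail. Origin: middle of the line, 25 mm above the worktop; axes as the board's; it is fixed to the board
- stop_head: Black head on the sliding leg, 26 (x) x 30 mm (y), 33 to 75 mm above the worktop; origin on the worktop below point grip; axes as the board's. Front face at x = -14 mm. An aluminium stop blade crosses its +y side, x -70..+35 mm, 35 to 69 mm above the worktop, 6 mm thick, inner (-y) face at y = +16 mm: fingers standing on both sides of the head push the stop to +y by it
- cam_pad: Orange cam slide on the rear (+x) side of the head, 22 mm in y, 41 to 71 mm above the worktop, carried by the leg; origin and axes as the stop head's. Its outer face is at x = +24 mm when open; it is pushed 10 mm to -x until the face is at +14 mm, so head and closed slide are together 28 mm thick, centred on the rail's line
- grip (a point): Point of the stop head on the rail's centre line, 56 mm above the worktop, between front face and cam slide: place for the TCP, fingers closing along the board's x. With the slide open the fingers must first be at least 62 mm apart, centred here; closing them then pushes the slide home
- index (a point): Tip of the thin black index line below the stop blade, in the middle of the blade's thickness (a black line on the blade's top edge repeats it), 32 mm above the worktop, 20 mm in front of the rail's centre line; it is at the mark when its y in the frame of the mark is 0
- cam_face (a point): Middle of the outer (+x) face of the cam slide, 56 mm above the worktop
- leg (a joint): Travel of the stop along the rail's +y, m; 0 at the start, at most 0.13. A spring pulls it back with about 3 N at 0 and 5 N at 0.13, so it runs back when let go with the cam open
- cam (a joint): Travel of the cam slide, m: 0 open, 0.010 at most; its shoe meets the rail's rear lip at about 0.0095, which is home. 7 to 10 N move it; it stays where it is left. Home, it clamps the leg where it stands
- strap (a joint): Angle of the strap about its hinge, rad: 0 shut, 0.45 to 0.8 at the start. A weak spring lifts it again to about 0.2 if it is let go before the catch has snapped; the catch snaps between 0.06 and 0.02 and takes some 2 to 8 N. Latched, it rests within 0.02 of 0
- strap_bar: Blue strap, 24 mm wide (along y), 67 mm long, 4 mm thick; origin on its hinge axis, which lies 25 mm behind the rail's centre line and 36 mm above the worktop; it points from there to the front (its own -x), and its free front end stands raised when it is open
- strap_press (a point): Point on the strap's upper face 38 mm from the hinge; shut, it lies 13 mm in front of the rail's centre line, 38 mm above the worktop. Closed fingers pressing straight down here shut the strap
- lemon: Loose lemon, 78 mm long, 56 mm thick, lying near the board; leave alone
- garlic: Loose garlic bulb, 53 mm wide, 52 mm high, near the board; leave alone
- timer: Loose round kitchen timer, white over black, 59 mm wide, 47 mm high, near the board; leave alone

How it is judged (in metres and radians):
On the way, in this order (a step that is already met when the one before it is completed fails the run):
1. the strap is shut, held by its catch alone, with the stop not yet pulled out (value of joint strap below 0.06 rad and contact force between each of the arm, the fingers and strap_bar below 0.2 N and value of joint leg below 0.02 m), for 0.3 s.
2. the stop is held with its index within 4 mm of the red mark while the cam slide is still open (y of index in the frame of mark between -0.004 and 0.004 m and value of joint cam below 0.005 m), for 0.2 s.
3. the cam slide is home with the stop at the mark (y of index in the frame of mark between -0.004 and 0.004 m and value of joint cam above 0.0085 m), for 0.2 s.
At the end, for the whole second after the job is handed in: The index is within 4 mm of the red mark along the rail, the cam slide is at least 8.5 of its 10 mm home, the strap is shut (under 0.06 rad), the fingers still press on the stop head and on the cam slide with more than 3 N each, and lemon, garlic and timer are within 30 mm of where they stood (all of step 3 and value of joint strap below 0.06 rad and contact force between the fingers and head_block above 3 N and contact force between the fingers and cam_pad above 3 N and distance of each of lemon, garlic, timer from where it was at the start of the episode below 0.03 m); the arm keeps its last pose, push and grip.
It fails at once if the cam slide was closed with the stop more than 10 mm from the mark (value of joint cam above 0.0085 m and (y of index in the frame of mark above 0.01 m or y of index in the frame of mark below -0.01 m)).
It fails at once if the lemon, garlic or timer was knocked away (distance of any of lemon, garlic, timer from where it was at the start of the episode above 0.03 m).
It also fails if it takes over 45 s, if anything falls off the work surface, if the arm or the gripper's body presses on something with over 40 N, if the wrist force passes 120 N, or if a joint passes its speed limit or range.

### The arm

A 7-joint arm with a two-finger parallel gripper is mounted at the origin on a cart in front of the work surface, level with it; the furniture and walls round the work are solid. World frame = base frame: x ahead of the robot, y to its left, z up, the work surface at z = 0. Lengths are in m, angles in degrees, forces in N, time in s.
With the tool pointing down it reaches from about 0.35 to 0.9 m from the base axis. Payload 8.1 kg.
Tool frame: the origin (TCP) lies between the finger pads, 19 mm behind the fingertips; this is the grasp point; z points along the fingers, y is the line along which they close (so a half turn about z gives the same grasp; the last joint's range is limited). The gripper opens to 92 mm and grips with 3 to 60 N. Pads are 19 mm wide; open, the fingers measure 130 mm over their backs; the gripper's body (75 mm by 190 mm) begins 47 mm behind the grasp point.
Start: joints at [-76.238, 24.895, 1.432, 90.138, -0.665, 64.973, -4.303], TCP at [0.21, 0.589, 0.246] pointing down, gripper open.
Joint ranges: [-149.89, 149.89], [-25.12, 119.58], [-72.63, 75.52], [4.76, 147.25], [-75.54, 255.54], [6.69, 114.76], [-157.13, 157.13]. Speed limits (degrees/s): [127.2, 127.2, 172.46, 172.46, 180, 180, 180].

### API

Orientations are given as a 3x3 rotation matrix whose columns are the frame's x, y, z axes.
In Python, from bench import * gives the robot as it stands. The module is installed in compiled form; this text tells all that it offers.
- The arm moves only by the tool creep_tool, called after ">>>" in YAML: its name, and indented under it one key for each argument. Schema: {"type":"object","properties":{"motion":{"type":"string"},"force":{"type":"number"},"only":{"type":"string"},"quiet":{"type":"boolean"},"lines":{"type":"string"}},"required":["motion"],"additionalProperties":false}. motion is a string of 1 to 20 rows, parted by semicolons, with the numbers parted by spaces; each row has 7 numbers: dx, dy, dz in m, then a rotation vector rx, ry, rz in degrees, then the finger opening in m; each row is the pose to reach, as a shift and turn from the pose commanded when the call began, along the tool's axes at that moment; what a row does not reach only later rows make up. A row lasts 1/8 s, in which the tool goes at most 0.0625 m and 10.7 degrees, less where a joint would pass 70% of its speed; a pose out of reach is approached as far as the arm can. The fingers move at their own pace and stop on an object; force is the grip in N (left out, the last holds). Time passes only in rows, so rows that do not move let the fingers close. The tool returns the time, the measured TCP pose, the force, the opening and the grip force at its end. only (a regular expression) keeps the lines of the reply that match it, lines (a string "A,B") keeps lines A to B, and quiet returns only ok. Input that does not fit is refused with a message, and nothing moves.
- read_state(): the state, without advancing time (a new reading comes with each control period).
- camera(name): name is "scene" or "top"; returns a dict with "frame" (480x640x3 uint8, red, green, blue), "fovy" (degrees; the focal length in pixels is half the picture's height over the tangent of half this angle, whatever the lens; pixels are square), "cx", "cy" (the principal point, pixels), "rvec" (rotation vector, rad) and "tvec" (3), from world to camera coordinates, as OpenCV has them. Camera axes: x right, y down, z forward; pixel columns grow to the right and rows downward; lengths in m; the calibration is good to about 2 mm. A picture is of the moment at which its call begins. There is no depth.
- hand_in(): hands the job in; it is judged then, once.
The state is a dict: "time": time; "joints": joint angles; "dq": joint speeds; "joint_efforts": joint torques, N m; "position": TCP position; "tcp_rot": TCP orientation; "force": force on the tool from outside, world axes, zero at the start; "ft_torque": the same for the moment, N m; "opening": finger opening in m; "grip_force": force on a finger pad.
Only numpy, scipy, OpenCV 4.12 (cv2) and the standard library are available. Lean on these libraries where they do the work, as an engineer would, in place of code of your own. Each camera call takes 0.05 s, during which the arm holds its last target. There are 200 camera calls.

## Working session

There is one attempt and no reset: what is moved stays moved. The work goes in short steps, Python scripts to look and compute and a tool call to move; the robot and the scene stay as the last step left them, time stands still between calls to the robot, and variables do not carry over. Pictures are saved under pics/ and viewed, at most 10 in all, crops included, and the job is handed in when it is done.

```bash
mkdir -p pics; cat > h.py <<'E'
from bench import *
import numpy as np, cv2
def cam(n):
    c=camera(n); f=c["frame"].shape[0]/2/np.tan(np.radians(c["fovy"])/2)
    c["K"]=np.array([[f,0,c["cx"]],[0,f,c["cy"]],[0,0,1.]]); c["R"]=cv2.Rodrigues(np.array(c["rvec"],float))[0]; c["t"]=np.array(c["tvec"],float).ravel(); return c
def ray(c,u,v,z):
    d=c["R"].T@np.linalg.solve(c["K"],[u,v,1]); o=-c["R"].T@c["t"]; return o+d*(z-o[2])/d[2]
def proj(c,p):
    q=c["K"]@(c["R"]@np.array(p,float)+c["t"]); return q[:2]/q[2]
E
python3 - <<'E'
from h import *
a=cam("scene");b=cam("top")
for n,c in(("scene",a),("top",b)):
    cv2.imwrite(f"pics/{n}0.png",c["frame"][:,:,::-1]); print(n,c["fovy"],-c["R"].T@c["t"])
s=read_state();print(s["position"],np.round(s["tcp_rot"],3),s["opening"])
E
```

```text
scene 50.378492865749664 [-0.00427281 -0.58038211  0.49835427]
top 54.33524776618915 [ 0.43550862 -0.10117376  0.90946812]
[0.20995781 0.5882471  0.24483815] [[-0.942  0.336 -0.   ]
 [ 0.336  0.942 -0.001]
 [-0.    -0.001 -1.   ]] 0.09214369048554785
```

View pics/scene0.png

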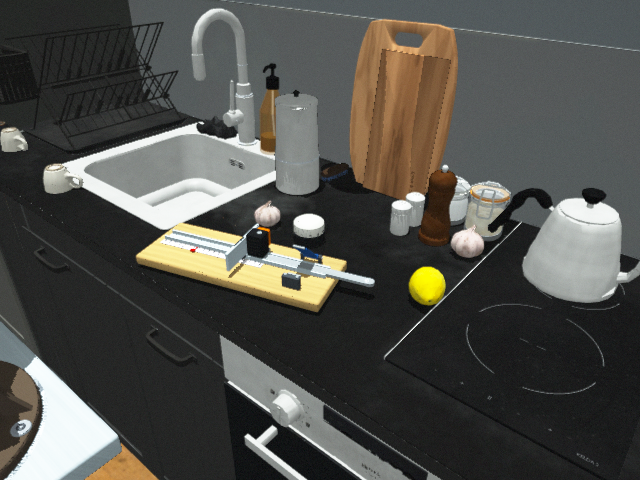

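View pics/top0.png

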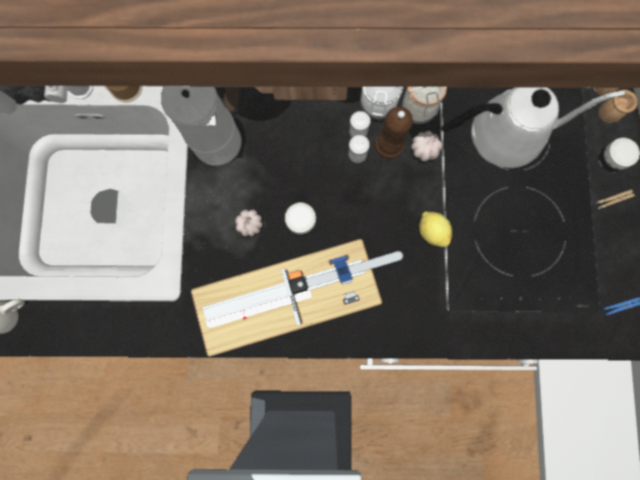

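The top view shows the board at corners (193,292), (367,240), (382,300) and (208,355). The stop is near (297,285), the blue strap near (343,268) and the red mark near (245,317). The timer (300,218) and garlic (248,222) stand behind the board, and the lemon is at (436,229).

```bash
cat > m.py <<'E'
from h import *
def hsv(c): return cv2.cvtColor(c["frame"],cv2.COLOR_RGB2HSV)
def blob(m,lo=3):
    n,l,s,ce=cv2.connectedComponentsWithStats(m.astype(np.uint8)); return sorted([(s[i,4],ce[i].round(1).tolist(),s[i,:4].tolist()) for i in range(1,n) if s[i,4]>=lo],reverse=True)
def tri(a,pa,b,pb):
    P=[c["K"]@np.c_[c["R"],c["t"]] for c in(a,b)]
    x=cv2.triangulatePoints(P[0],P[1],np.array(pa,float),np.array(pb,float)).ravel(); return x[:3]/x[3]
E
python3 - <<'E'
from m import *
a=cam("scene");b=cam("top")
H=hsv(b); roi=np.zeros(H.shape[:2],bool); roi[230:360,185:395]=1
w=((H[...,0]>10)&(H[...,0]<32)&(H[...,1]>60)&(H[...,2]>120)&roi).astype(np.uint8)
w[353:]=0
w=cv2.morphologyEx(w,cv2.MORPH_OPEN,np.ones((3,3)))
cs=max(cv2.findContours(w,0,2)[0],key=cv2.contourArea)
wp=np.array([ray(b,u,v,.024)[:2] for u,v in cs[:,0]],np.float32)
r=cv2.minAreaRect(wp);print("board",r)
for n,c,(y0,y1,x0,x1) in(("scene",a,(220,310,135,380)),("top",b,(235,356,190,390))):
    H=hsv(c);q=np.zeros(H.shape[:2],bool);q[y0:y1,x0:x1]=1
    h,s,v=H[...,0],H[...,1],H[...,2]
    print(n,"red",blob(((h<6)|(h>172))&(s>120)&(v>80)&q),"orange",blob((h>=6)&(h<15)&(s>180)&(v>120)&q),"blue",blob((h>95)&(h<130)&(s>110)&q)[:3])
f=b["frame"][235:360,185:410,::-1]; g=a["frame"][215:315,130:380,::-1]
cv2.imwrite("pics/t1.png",np.vstack([cv2.resize(f,(800,444),interpolation=2)])); cv2.imwrite("pics/s1.png",cv2.resize(g,(800,320),interpolation=2))
E
```

```text
board ((0.4731973707675934, -0.0185869038105011), (0.13079258799552917, 0.34027260541915894), 17.11176300048828)
scene red [(np.int32(12), [192.4, 249.9], [190, 249, 5, 3])] orange [(np.int32(9), [268.7, 231.8], [267, 229, 3, 7]), (np.int32(7), [269.1, 239.9], [269, 237, 2, 6]), (np.int32(3), [266.0, 228.0], [265, 228, 3, 1])] blue [(np.int32(120), [308.3, 252.8], [296, 247, 23, 12])]
top red [(np.int32(5), [244.2, 317.6], [243, 317, 3, 2])] orange [] blue [(np.int32(245), [341.9, 268.7], [333, 257, 18, 25])]
```

View pics/t1.png

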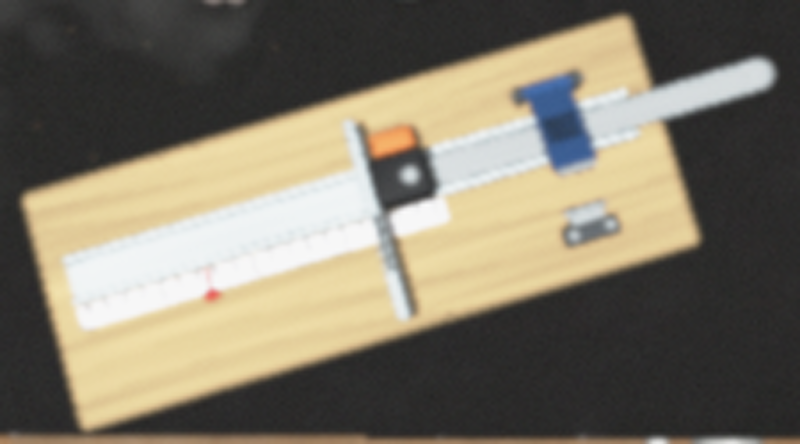

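View pics/s1.png

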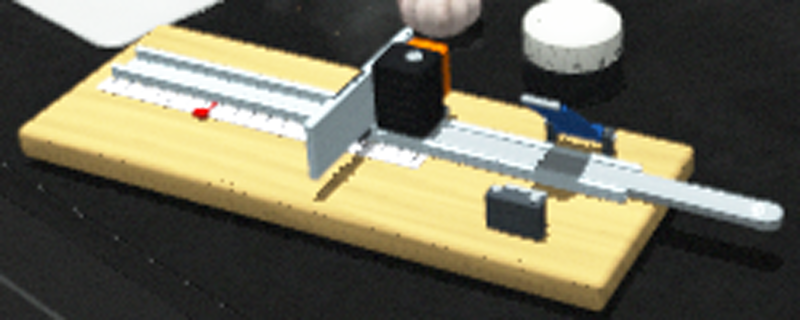

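```bash
cat >> m.py <<'E'
th=np.radians(17.11); B=np.array([[np.cos(th),-np.sin(th),0],[np.sin(th),np.cos(th),0],[0,0,1]])
O=np.array([.4732,-.0186,0])+B@[.012,0,0]
def tool(p):  # world point -> shift from the current pose along tool axes
    s=read_state(); return np.round(np.array(s["tcp_rot"]).T@(np.array(p)-s["position"]),4)
E
python3 - <<'E'
from m import *
a=cam("scene");b=cam("top")
print("O",O)
p=tri(a,[192.4,249.9],b,[244.2,317.6]);print("mark tri",B.T@(p-O))
for z in(.025,.028):print("scene",B.T@(ray(a,192.4,249.9,z)-O),"top",B.T@(ray(b,244.2,317.6,z)-O))
# head screw, blade top line
print("timer",B.T@(ray(b,300,218,.047)-O),"garlic",B.T@(ray(b,248,222,.03)-O))
print("proj head/strap",proj(b,O+B@[0,-.03,.075]),proj(b,O+B@[-.013,-.115,.038]),"scene",proj(a,O+B@[0,-.03,.075]),proj(a,O+B@[-.054,-.115,.046]))
s=read_state();R=np.array(s["tcp_rot"])
yaw=np.degrees(np.arctan2(R[1,1],R[0,1]));print("tool y yaw",yaw,"turn world z",17.11-yaw)
print("to press above",tool(O+B@[-.013,-.115,.16]))
E
```

```text
O [ 0.4846689  -0.01506951  0.        ]
mark tri [-0.0280349   0.08530087  0.02574329]
scene [-0.02710364  0.08610647  0.025     ] top [-0.02796311  0.08537865  0.025     ]
scene [-0.03094759  0.08304819  0.028     ] top [-0.02811355  0.08485899  0.028     ]
timer [ 0.11953662 -0.06788403  0.047     ] garlic [0.144667   0.02982125 0.03      ]
proj head/strap [297.40424696 283.6046423 ] [344.44644506 278.50429159] scene [257.75306252 231.09888469] [290.94154172 274.66651911]
tool y yaw 70.35632147247735 turn world z -53.24632147247735
to press above [-0.5199 -0.576   0.0856]
```

>>> creep_tool:
  motion: "-0.26 -0.288 0 0 0 26.6 0.0;-0.26 -0.288 0 0 0 26.6 0.0;-0.26 -0.288 0 0 0 26.6 0.0;-0.26 -0.288 0 0 0 26.6 0.0;-0.26 -0.288 0 0 0 26.6 0.0;-0.26 -0.288 0 0 0 26.6 0.0;-0.26 -0.288 0 0 0 26.6 0.0;-0.52 -0.576 0.06 0 0 53.25 0;-0.52 -0.576 0.06 0 0 53.25 0;-0.52 -0.576 0.06 0 0 53.25 0;-0.52 -0.576 0.06 0 0 53.25 0;-0.52 -0.576 0.06 0 0 53.25 0;-0.52 -0.576 0.06 0 0 53.25 0;-0.52 -0.576 0.06 0 0 53.25 0;-0.52 -0.576 0.06 0 0 53.25 0;-0.52 -0.576 0.06 0 0 53.25 0"
  force: 20

```text
time: 2.3
position: [0.5062, -0.127, 0.1854]
tcp_rot: [[-0.296, 0.955, -0.0], [0.955, 0.296, 0.001], [0.001, -0.0, -1.0]]
force: [0.0, 0.3, 0.4]
opening: 0.0007
grip_force: 0.0
```

```bash
python3 - <<'E'
from m import *
a=cam("scene");b=cam("top");s=read_state();print(s["force"],np.degrees(np.arctan2(*np.array(s["tcp_rot"])[[1,0],1])))
print(tool(O+B@[-.013,-.115,.057]))
cv2.imwrite("pics/s2.png",cv2.resize(a["frame"][160:330,130:400,::-1],(800,504),interpolation=2))
E
```

```text
[-1.15144457  0.62892997 -0.18781472] 17.2439478420956
[-0.0019 -0.0007  0.1286]
```

View pics/s2.png

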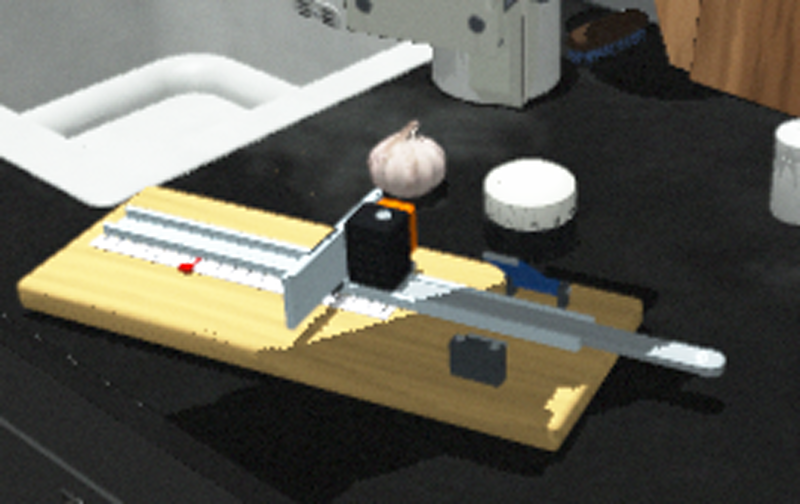

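The crop shows the strap still raised at about (525,275), the catch housing at (478,358) and the gripper just at the top edge, above the strap. I'll descend and press.

>>> creep_tool:
  motion: "-0.002 -0.001 0.05 0 0 0 0;-0.002 -0.001 0.08 0 0 0 0;-0.002 -0.001 0.10 0 0 0 0;-0.002 -0.001 0.11 0 0 0 0;-0.002 -0.001 0.12 0 0 0 0;-0.002 -0.001 0.125 0 0 0 0;-0.002 -0.001 0.127 0 0 0 0;-0.002 -0.001 0.127 0 0 0 0"

```text
time: 3.4
position: [0.5061, -0.1309, 0.0587]
tcp_rot: [[-0.294, 0.956, 0.001], [0.956, 0.294, -0.0], [-0.0, 0.001, -1.0]]
force: [-0.4, -0.2, 0.1]
opening: 0.0005
grip_force: 0.0
```

>>> creep_tool:
  motion: "0 0 0.001 0 0 0 0;0 0 0.002 0 0 0 0;0 0 0.003 0 0 0 0;0 0 0.003 0 0 0 0"

```text
time: 3.9
position: [0.5062, -0.131, 0.0565]
tcp_rot: [[-0.294, 0.956, 0.001], [0.956, 0.294, 0.0], [0.0, 0.001, -1.0]]
force: [-3.5, 1.7, 16.0]
opening: 0.0008
grip_force: 8.0
```

>>> creep_tool:
  motion: "0 0 -0.03 0 0 0 0;0 0 -0.08 0 0 0 0;0 0 -0.12 0 0 0 0.07;0 0 -0.12 0 0 0 0.07;0 0 -0.12 0 0 0 0.07;0 0 -0.12 0 0 0 0.07"

```text
time: 4.65
position: [0.5051, -0.1306, 0.1744]
tcp_rot: [[-0.294, 0.956, -0.002], [0.956, 0.294, 0.0], [0.001, -0.002, -1.0]]
force: [0.1, -0.5, -0.4]
opening: 0.0358
grip_force: 0.0
```

```bash
python3 - <<'E'
from m import *
a=cam("scene")
print(tool(O+B@[0,-.032,.15]),read_state()["opening"])
cv2.imwrite("pics/s3.png",cv2.resize(a["frame"][160:310,160:400,::-1],(800,500),interpolation=2))
print(proj(a,O+B@[-.042,-.115,.038]),proj(a,O+B@[.025,-.115,.038]))
H=hsv(a);h,s,v=cv2.split(H);q=np.zeros(h.shape,bool);q[230:310,260:380]=1
print(blob((h>95)&(h<130)&(s>110)&q)[:3])
E
```

```text
[0.0846 0.0145 0.0245] 0.04024416381101815
[294.29922722 274.79973633] [311.170142   253.54385644]
[(np.int32(361), [304.5, 262.9], [290, 251, 29, 26])]
```

View pics/s3.png

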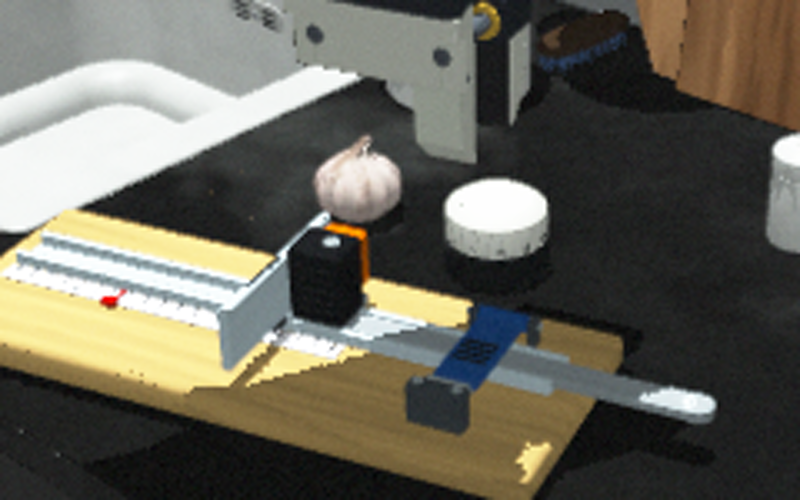

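The strap lies flat across the leg with its front end under the catch housing at (438,395), so it is shut. Next I'll go over the head.

>>> creep_tool:
  motion: "0.043 0.007 0 0 0 0 0.07;0.083 0.0135 0 0 0 0 0.07;0.083 0.0135 0.01 0 0 0 0.07;0.083 0.0135 0.02 0 0 0 0.07;0.083 0.0135 0.02 0 0 0 0.07"

```text
time: 5.32
position: [0.4936, -0.0489, 0.1545]
tcp_rot: [[-0.292, 0.956, -0.002], [0.956, 0.292, -0.001], [-0.0, -0.002, -1.0]]
force: [-0.1, -0.1, 0.3]
opening: 0.07
grip_force: 0.0
```

```bash
python3 - <<'E'
from m import *
a=cam("scene");b=cam("top")
print(tool(O+B@[0,-.032,.056]),read_state()["opening"])
cv2.imwrite("pics/s4.png",np.hstack([cv2.resize(a["frame"][170:290,210:310,::-1],(500,600),interpolation=2),cv2.resize(b["frame"][240:330,270:315,::-1],(300,600),interpolation=2)]))
E
```

```text
[0.0031 0.0008 0.0993] 0.06985775193320408
```

View pics/s4.png

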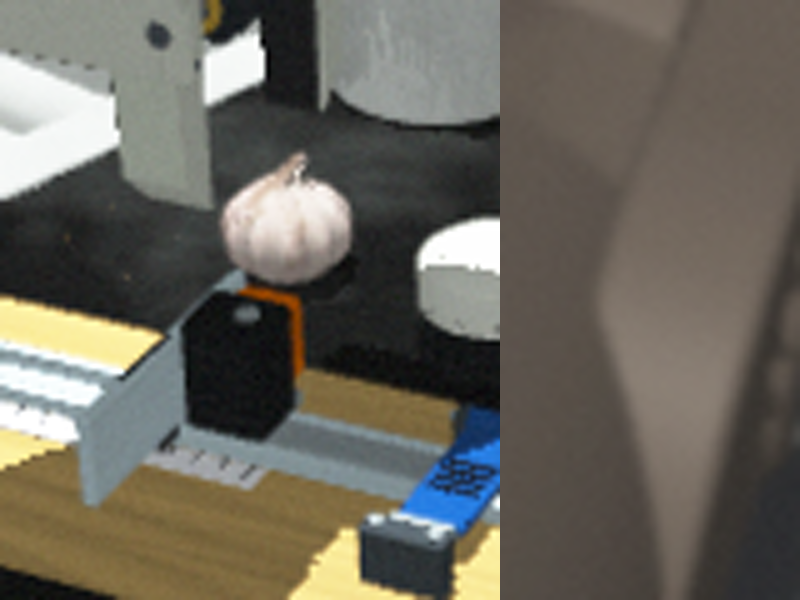

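The crop shows the head clear of the fingers, with its near bottom corner at (263,438) and its slide open. I'll check that corner against the prediction before going down.

```bash
python3 - <<'E'
from m import *
a=cam("scene")
for n,p in dict(nearbot=[-.014,-.045,.033],neartop=[-.014,-.045,.075],lefttop=[-.014,-.015,.075],bladefronttop=[-.07,-.014,.069],bladefrontbot=[-.07,-.014,.035]).items():
    q=proj(a,O+B@p); print(n,q,(q-[210,170])*5)
print("nearbot y from pixel",B.T@(ray(a,262.6,257.6,.033)-O), "bladebot",B.T@(ray(a,210+95/5,170+505/5,.035)-O))
E
```

```text
nearbot [263.08499419 258.71015609] [265.42497093 443.55078043]
neartop [261.84534149 236.96251069] [259.22670743 334.81255345]
lefttop [245.54402986 233.22025762] [177.72014932 316.1012881 ]
bladefronttop [227.3910303  253.17975568] [ 86.95515149 415.89877841]
bladefrontbot [229.19680685 271.18780819] [ 95.98403427 505.93904097]
nearbot y from pixel [-0.01133651 -0.0426886   0.033     ] bladebot [-0.06967046 -0.01344121  0.035     ]
```

>>> creep_tool:
  motion: "0.001 0.001 0.04 0 0 0 0.07;0.001 0.001 0.07 0 0 0 0.07;0.001 0.001 0.09 0 0 0 0.07;0.001 0.001 0.0985 0 0 0 0.07;0.001 0.001 0.0985 0 0 0 0.07;0.008 0.001 0.0985 0 0 0 0.066;0.014 0.001 0.0985 0 0 0 0.066;0.02 0.001 0.0985 0 0 0 0.066;0.02 0.001 0.0985 0 0 0 0.066"

```text
time: 6.6
position: [0.4896, -0.0275, 0.0573]
tcp_rot: [[-0.295, 0.955, 0.001], [0.955, 0.295, 0.0], [-0.0, 0.001, -1.0]]
force: [0.3, -3.1, 2.0]
opening: 0.0663
grip_force: 1.4
```

```bash
python3 - <<'E'
from m import *
s=read_state();print(B.T@(np.array(s["position"])-O),B.T@s["force"],s["opening"])
E
```

```text
[ 0.00107601 -0.01333656  0.05732392] [-0.65107697 -3.02144975  2.01584554] 0.0662540965203346
```

>>> creep_tool:
  motion: "0.01 -0.001 0.001 0 0 0 0.066;0.025 -0.001 0.001 0 0 0 0.066;0.04 -0.001 0.001 0 0 0 0.066;0.055 -0.001 0.001 0 0 0 0.066;0.067 -0.001 0.001 0 0 0 0.066;0.074 -0.001 0.001 0 0 0 0.066;0.078 -0.001 0.001 0 0 0 0.066;0.08 -0.001 0.001 0 0 0 0.066;0.08 -0.001 0.001 0 0 0 0.066;0.08 -0.001 0.001 0 0 0 0.066"

```text
time: 7.85
position: [0.4652, 0.0479, 0.0561]
tcp_rot: [[-0.294, 0.956, 0.001], [0.956, 0.294, 0.0], [-0.0, 0.001, -1.0]]
force: [3.5, -3.4, 0.6]
opening: 0.0664
grip_force: 2.0
```

```bash
python3 - <<'E'
from m import *
a=cam("scene");b=cam("top")
s=read_state();t=B.T@(np.array(s["position"])-O);print(t,B.T@s["force"],s["opening"])
H=hsv(a);h,sa,v=cv2.split(H);q=np.zeros(h.shape,bool);q[220:280,140:260]=1
print(blob(((h<6)|(h>172))&(sa>120)&(v>80)&q))
cv2.imwrite("pics/s5.png",cv2.resize(a["frame"][200:290,150:270,::-1],(800,600),interpolation=2))
y=t[1]+.0095
for p in([-.07,y,.069],[-.07,y,.035],[-.02,y+.003,.032]): print((proj(a,O+B@p)-[150,200])*6.667)
E
```

```text
[-0.00015939  0.06590117  0.05604987] [ 2.7988343  -3.59871461  0.15905128] 0.0661714719176216
[(np.int32(9), [192.9, 250.2], [191, 249, 4, 3])]
[195.68280027 275.33714643]
[214.1162329  392.92781369]
[320.31528492 302.7129914 ]
```

View pics/s5.png

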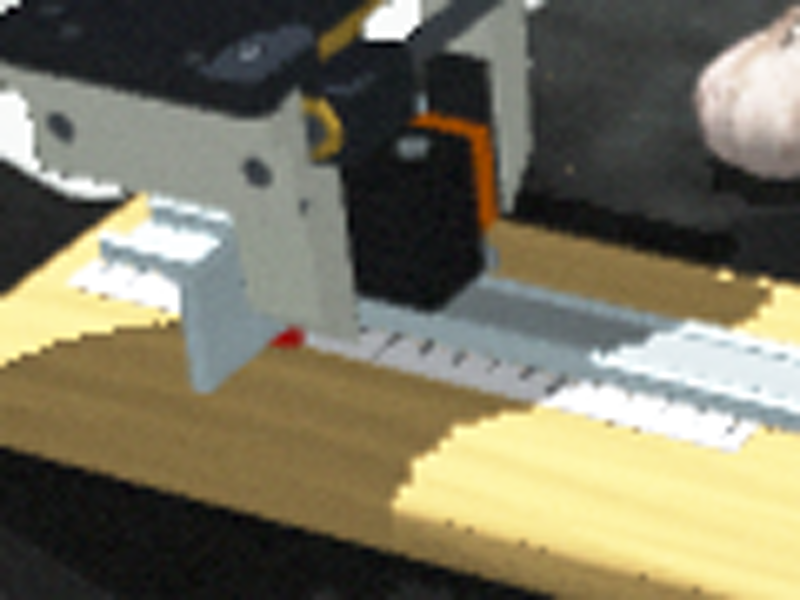

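The stop is pulled most of the way. The blade's lower corner at about (210,392) matches the prediction, and the red clip is visible just under the blade at (290,337). The index is about 6.5 mm short of the mark, so I'll close that gap.

>>> creep_tool:
  motion: "0.003 0 0 0 0 0 0.066;0.0055 0 0 0 0 0 0.066;0.0065 0 0 0 0 0 0.066;0.0065 0 0 0 0 0 0.066;0.0065 0 0 0 0 0 0.066"

```text
time: 8.57
position: [0.4631, 0.0541, 0.056]
tcp_rot: [[-0.294, 0.956, 0.0], [0.956, 0.294, 0.0], [-0.0, 0.0, -1.0]]
force: [4.3, -3.0, 0.1]
opening: 0.0663
grip_force: 2.1
```

```bash
python3 - <<'E'
from m import *
a=cam("scene");b=cam("top")
s=read_state();t=B.T@(np.array(s["position"])-O);print(t,B.T@s["force"],s["opening"])
cv2.imwrite("pics/s6.png",np.hstack([cv2.resize(a["frame"][225:270,160:220,::-1],(533,400),interpolation=2),cv2.resize(b["frame"][280:340,220:260,::-1],(267,400),interpolation=2)]))
y=t[1]+.0095
for p in([-.07,y,.035],[-.02,y,.035],[-.02,y+.003,.032],[-.0275,.085,.027],[-.07,y+.006,.035],[-.07,y+.006,.069]): print((proj(a,O+B@p)-[160,225])*8.886,(proj(b,O+B@p)-[220,280])*6.667+[533,0])
E
```

```text
[-0.00026926  0.0725474   0.05602022] [ 2.528313   -4.36064523  1.05593501] 0.06644315348875074
[166.57257648 293.76394292] [739.55393065 394.93442742]
[320.41029675 164.27973383] [691.88259687 219.50417454]
[309.19069638 174.18555631] [683.45462661 222.72343908]
[290.29355202 214.7691973 ] [693.92345488 248.69745688]
[139.66752914 286.76261383] [718.56841081 401.32418598]
[113.99195116 130.49374305] [696.41163749 407.71133311]
```

View pics/s6.png

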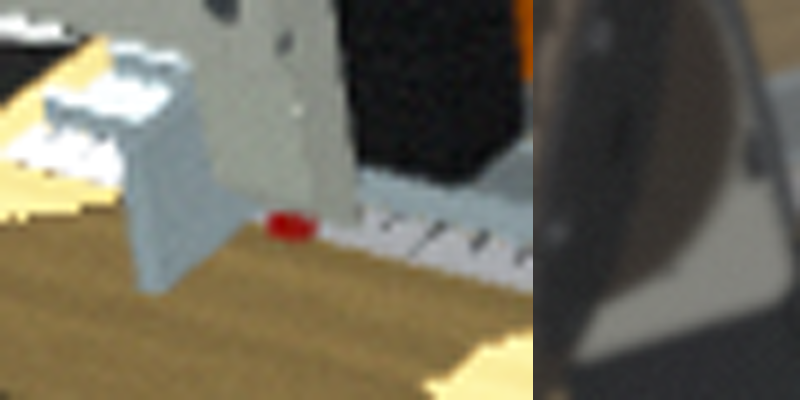

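The mark's clip at (291,227) lines up with the predicted mid-plane of the blade within about 1 px, with the blade corners at (142,289) and (162,291). The index is at the mark, so I'll close the fingers now.

>>> creep_tool:
  motion: "0 0 0 0 0 0 0.05;0 0 0 0 0 0 0.04;0 0 0 0 0 0 0.03;0 0 0 0 0 0 0.02;0 0 0 0 0 0 0.02;0 0 0 0 0 0 0.02;0 0 0 0 0 0 0.02;0 0 0 0 0 0 0.02;0 0 0 0 0 0 0.02;0 0 0 0 0 0 0.02"
  force: 30

```text
time: 9.93
position: [0.4641, 0.0545, 0.0562]
tcp_rot: [[-0.294, 0.956, 0.002], [0.956, 0.294, 0.0], [-0.0, 0.002, -1.0]]
force: [4.8, -2.8, -0.1]
opening: 0.0279
grip_force: 31.3
```

```bash
python3 - <<'E'
from m import *
a=cam("scene")
s=read_state();t=B.T@(np.array(s["position"])-O);print(t,B.T@s["force"],s["opening"],s["grip_force"])
cv2.imwrite("pics/s7.png",np.hstack([cv2.resize(a["frame"][225:270,160:220,::-1],(533,400),interpolation=2),cv2.resize(a["frame"][205:285,265:320,::-1],(267,400),interpolation=2)]))
E
```

```text
[0.00076629 0.07252917 0.05624118] [ 5.39410226 -3.9799626  -0.36618992] 0.027858717905693667 31.331464536488056
```

View pics/s7.png

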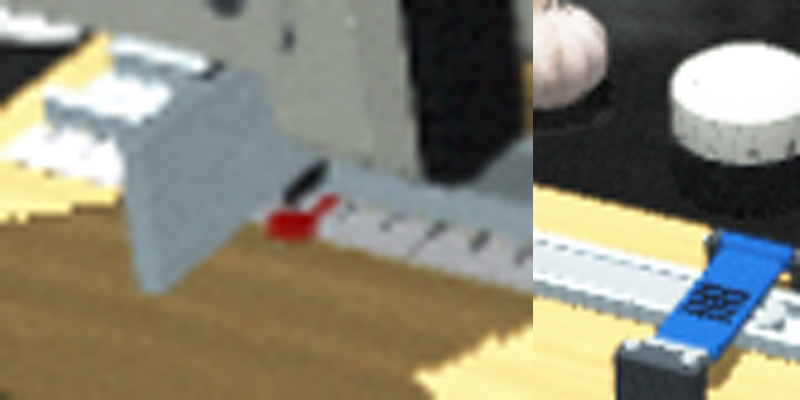

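The opening is 27.9 mm, so the slide is home. The black index at (305,182) stands over the red line, within about 1 mm, and the strap is shut with the timer and garlic in place.

```bash
python3 -c "
from bench import *
print(hand_in())"
```

```text
the job is handed in; nothing more can be done
None
```

The job is handed in; no verdict came back. By my last camera and state readings the strap is latched, the stop is about 1 mm from the red mark, and the cam slide is home and pinched at about 31 N. I never moved near the timer, garlic or lemon; only the first two were in my last picture.

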